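Set up the drop-front writing flap of a paint lab cabinet

TASK

Set up the writing flap of the plywood bench cabinet: with the flap still up, pull both slide-out supports (the bars with the steel T-shaped pulls) fully out, then tip the flap over and lower it gently until it rests level on the two supports. Never let the flap swing down fast or sink below level, and leave the cans, calculator and other things on the bench and in the cabinet where they are.

Things in the scene. Friction and masses are not known exactly. Their poses are not given: they have to be found in the camera images.
- cabinet: fixed plywood cabinet, 320 mm wide (y), 210 deep. Origin on the bench under the hinge line at mid width; x points to its back, y to its left as the robot sees it, z up. Deck 139 mm high, open above; cheeks to 194, back to 214 mm high, at least 54 mm behind the origin. Low fake drawer front with short steel pull: leave it. Two supports slide out to the front (-x) at y = +122, -122 mm
- flap_hinge (a point): point on the hinge axis of the flap at mid width, 140 mm above the bench, over the cabinet's origin; axes as the cabinet's
- flap_edge (a point): middle of the flap's free edge, 150 mm from the hinge axis. The flap is a plain plywood board, 300 mm wide, 14 mm thick, its mid plane through the hinge axis. Closed, it leans back 0.35 rad from upright, its edge 281 mm above the bench; its top 60 mm stand free above the cabinet, so a finger can go down behind the edge and draw it to the front
- flap (a joint): flap angle, rad: 0 closed (leaning 0.35 back), 0.35 upright, 1.92 level (lowered to the front). Starts at 0 to 0.12. A damped stay brakes it: near upright it stays as left; some 45 degrees past upright it sinks by its own weight, slowly (up to 0.8 rad/s), held at level only by the drawn-out supports. 1 to 4 N at the edge moves it; lowering below 1.5 rad/s is gentle
- support_left_pull (a point): left support (y = +122), middle of its pull's stem, 118 mm above the bench; moves with it; axes as the cabinet's. Support: wooden bar 22 mm wide, 28 high, top at 132. From its front end a round steel stem, 12 mm thick, runs to a steel cross plate 50 wide, 8 thick, 22 high. Gap plate to wood 45 mm, this point mid-way: fingers can straddle the stem here, behind the plate
- support_right_pull (a point): the same on the right support (cabinet y = -122 mm)
- support_left (a joint): how far the left support is drawn out, m: 0 pushed home, 0.12 fully out against its stop (towards cabinet -x). Starts at 0 to 0.03. About 2 to 4 N moves it
- support_right (a joint): the same for the right support
- can_large: bystander, leave alone: closed steel paint can, 100 mm diameter, 122 mm high; origin at the centre of its underside
- can_small: bystander, leave alone: closed steel paint can, 72 mm diameter, 92 mm high; origin at the centre of its underside
- bottle: bystander, leave alone: white plastic bottle, 60 mm diameter, 150 mm high; origin at the centre of its underside
- calculator: bystander, leave alone: flat aluminium pocket calculator, 150 x 85 x 18 mm; origin at the centre of its underside
- can_lid: bystander, leave alone: round steel can lid lying flat, 90 mm diameter, 7 mm thick; origin at the centre of its underside
- stir_stick: bystander, leave alone: wooden stir stick lying flat, 190 x 16 x 5 mm; origin at the centre of its underside
- sample_cup: bystander, leave alone: white plastic cup, 56 mm rim diameter, 45 mm high, standing inside the cabinet on its deck, at the back left; origin at the centre of its underside

How it is judged (in metres and radians):
On the way, in this order (a step that is already met when the one before it is completed fails the run):
1. both supports are fully out (over 105 mm of 120) while the flap is still up (value of joint each of support_left, support_right above 0.105 m and value of joint flap below 0.7 rad), for 0.2 s.
2. the flap is down, level within 0.06 rad, with both supports out (value of joint each of support_left, support_right above 0.105 m and value of joint flap above 1.861 rad), for 0.2 s.
At the end, for the whole second after the job is handed in: Both supports drawn out by more than 105 mm, and the flap level within 0.06 rad, at rest, its weight on both supports (all of step 2 and value of joint flap below 1.981 rad and velocity of joint flap between -0.05 and 0.05 rad/s and contact force between flap and support_left above 0.1 N and contact force between flap and support_right above 0.1 N); the robot touches nothing.
It fails at once if the flap is lowered past 0.7 rad while a support is not fully out (value of joint flap above 0.7 rad and not (value of joint each of support_left, support_right above 0.105 m)).
It fails at once if the flap swings down faster than 1.5 rad/s (velocity of joint flap above 1.5 rad/s).
It fails at once if the flap sinks or is forced more than 0.08 rad below level (value of joint flap above 2.001 rad).
It fails at once if a bystander is moved by more than 30 mm (distance of any of can_large, can_small, bottle, calculator, can_lid, stir_stick, sample_cup from where it was at the start of the episode above 0.03 m).
It also fails if it takes over 59 s, if anything falls off the work surface, if the arm or the gripper's body presses on something with over 40 N, if the wrist force passes 120 N, or if a joint passes its speed limit or range.

ROBOT

A 6-joint arm with a two-finger parallel gripper is mounted at the origin on the work surface. World frame = base frame: x ahead of the robot, y to its left, z up, the work surface at z = 0. Lengths are in mm, angles in rad, forces in N, time in s.
With the tool pointing down it reaches from about 300 to 750 mm from the base axis. Payload 8.5 kg.
Tool frame: the origin (TCP) lies midway between the tips of the shut fingers; the grasp point (between the pads) lies 19 mm behind it; z points along the fingers, y is the line along which they close (so a half turn about z gives the same grasp; the last joint's range is limited). The gripper opens to 88 mm and grips with 3 to 60 N. Pads are 18 mm wide; open, the fingers measure 123 mm over their backs; the gripper's body (75 mm by 187 mm) begins 45 mm behind the grasp point.
Start: joints at [1.104, 0.381, 1.297, -0, 1.464, -0.215], TCP at [137.023, 532.64, 238.748] pointing down, gripper open.
Joint ranges: [-3.11, 3.11], [-0.89, 2.33], [0.22, 2.48], [-1.42, 4.56], [0.17, 2.85], [-2.88, 2.88]. Speed limits (rad/s): [2.39, 2.39, 3.14, 3.14, 3.14, 3.14].

INTERFACE

Orientations are given as [roll, pitch, yaw] about the fixed x, y, z axes, in that order (R = Rz(yaw) Ry(pitch) Rx(roll)).
In Python, from workcell import status, eyes, job gives the robot as it stands.
- The arm moves only by the tool servo_tool, never from a script. Its argument "series" is a list of rows, each a list of 5 numbers: the opening, from -1 (shut) to 1 (fully open), then the shift along the tool's x, y, z in mm, then the turn about the tool's z in degrees. In form: [[jaw, dx, dy, dz, twist], ...]. A call has 1 to 5 rows; each row is the pose to reach, as a shift and turn from the pose commanded when the call began, along the tool's axes at that moment; what a row does not reach only later rows make up. A row lasts 1/12 s, in which the tool goes at most 41.7 mm and 7.16 degrees, less where a joint would pass 70% of its speed; a pose out of reach is approached as far as the arm can. A call with a gripper value outside its range is refused whole. The fingers move at their own pace and stop on an object; the grip force is fixed at half the most. Time passes only in rows, so rows that repeat a pose let the fingers close. It gives the time, the measured TCP pose, the force, the opening and the grip force at its end, in the units of the state.
- status.get_state(): the state, without advancing time (a new reading comes with each control period).
- eyes.read_camera(name): name is "side" or "top"; returns a dict with "image" (400x640x3 uint8, red, green, blue), "z_map" (400x640 float32, mm along the optical axis (not along the pixel's ray), 0 where there is no reading), "K" (3x3 intrinsics, pixels), "k1" (the pictures are not rectified: a ray, as slopes to the right and down, at radius r is drawn at 1 + k1 r^2 times it, then the intrinsics apply), "rvec" (rotation vector, rad) and "tvec" (3), from world to camera coordinates, as OpenCV has them. Camera axes: x right, y down, z forward; pixel columns grow to the right and rows downward; lengths in mm; the calibration is good to about 2 mm. A picture is of the moment at which its call begins.
- job.hand_in(): hands the job in; it is judged then, once.
The state is a dict: "clock": time; "qpos": joint angles; "joint_velocities": joint speeds; "tau": joint torques, N m; "ee_pos": TCP position; "tcp_rot": TCP orientation; "wrist_force": force on the tool from outside, world axes, zero at the start; "torque": the same for the moment, N m; "opening": finger opening in mm; "grip_force": force on a finger pad.
Only numpy, scipy, OpenCV 4.12 (cv2) and the standard library are available. Lean on these libraries where they do the work, as an engineer would, in place of code of your own. Each camera call takes 0.05 s, during which the arm holds its last target. There are 200 camera calls.

## Working session

There is one attempt and no reset: what is moved stays moved. The work goes in short steps, Python scripts to look and compute and a tool call to move; the robot and the scene stay as the last step left them, time stands still between calls to the robot, and variables do not carry over. Pictures are saved under pics/ and viewed, at most 10 in all, crops included, and the job is handed in when it is done.

Besides the shell and the picture viewer there is one more tool, called after "Call:" as name([rows], argument=value, ...), one row to a line, values as JSON. servo_tool: Moves the arm, as the interface text tells. Its arguments: {"type":"object","properties":{"series":{"type":"array","items":{"type":"array","items":{"type":"number"}}}},"required":["series"]}

```bash
mkdir -p pics; ls
cat > h.py <<'E'
import numpy as np, cv2
from workcell import status, eyes, job
def cloud(d):
    z=d["z_map"].astype(float);K=d["K"];h,w=z.shape
    u,v=np.meshgrid(np.arange(w),np.arange(h))
    p=np.stack([u,v],-1).reshape(-1,1,2).astype(float)
    n=cv2.undistortPoints(p,K,np.array([d["k1"],0,0,0,0.])).reshape(h,w,2)
    c=np.dstack([n[...,0]*z,n[...,1]*z,z])
    R=cv2.Rodrigues(np.array(d["rvec"],float))[0]
    return (c-np.array(d["tvec"],float).ravel())@R   # world, invalid where z==0
E
python3 - <<'E'
from h import *
s=status.get_state();print(s)
for n in("top","side"):
    d=eyes.read_camera(n);np.savez(n,**d);cv2.imwrite(f"pics/{n}0.png",d["image"][...,::-1]);print(n,d["k1"],(d["z_map"]>0).mean(),d["tvec"])
E
```

```text
pics
{'clock': 0.0, 'qpos': array([ 1.10370225e+00,  3.81201150e-01,  1.29823181e+00,  3.63015087e-06,
        1.46364945e+00, -2.15301093e-01]), 'joint_velocities': array([-0.00219302,  0.00114163, -0.00027614,  0.00051462,  0.00184561,
        0.00066654]), 'tau': array([-8.87187002e-05, -4.37934995e+01, -2.24557275e+01,  7.13235629e-02,
        3.52524687e-02, -1.02212985e-04]), 'ee_pos': array([136.89885962, 532.39766943, 238.14478738]), 'tcp_rot': array([-3.14013806e+00, -3.21799097e-04,  2.88979905e+00]), 'wrist_force': array([-0.17021964, -0.93815155, -0.9007222 ]), 'torque': array([-0.05202806,  0.01890439, -0.01245932]), 'grip_force': 0.0, 'opening': 88.17039889003534}
top -0.0911571102576806 0.995828125 [ 179.60312565  591.50448252 1269.36271286]
side 0.0055359747496564644 0.9960546875 [-545.13147816  328.39215026 1254.28386709]
```

View pics/top0.png

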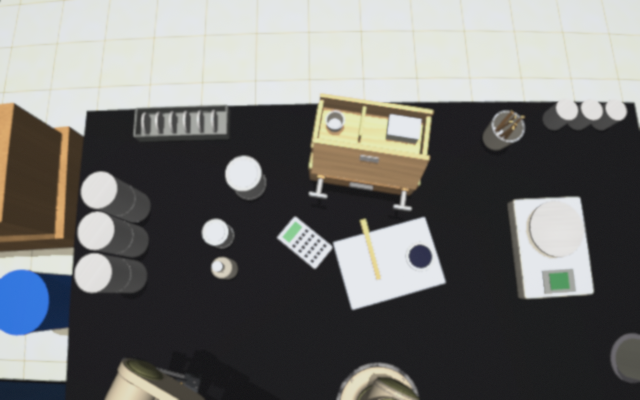

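View pics/side0.png

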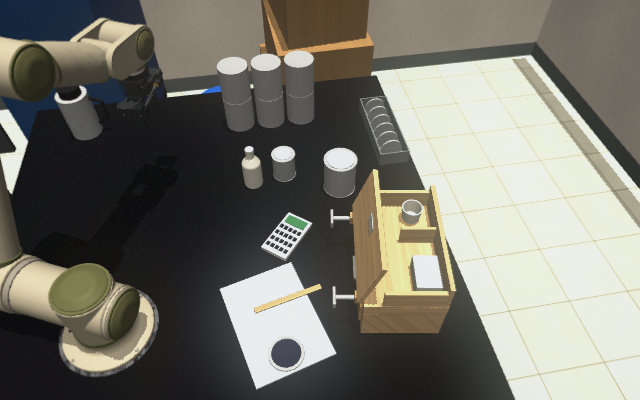

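The top view shows the cabinet at the top, yawed slightly, with the T-pulls at about (318,188) and (403,205), and the flap's top edge running from (317,140) to (428,158). The side view shows the pulls at (335,215) and (340,297). Next I'll measure positions from the depth.

Run:
```python
from h import *
np.set_printoptions(precision=1,suppress=True)
for n in("top","side"):
    d=dict(np.load(n+".npz"));P=cloud(d)
    px={"top":[(318,188),(319,195),(315,195),(403,205),(395,206),(410,207),(369,158),(340,150),(330,180),(410,165),(322,97),(430,110),(222,235),(245,175)],"side":[(335,215),(340,297),(332,222),(378,175),(358,270),(372,222),(285,160),(340,160)]}[n]
    for u,v in px: print(n,(u,v),P[v,u],d["image"][v,u])
d=dict(np.load("top.npz"));P=cloud(d);im=d["image"].astype(int)
# cabinet region: tops of T plates: z 122..135
for n in("top","side"):
    d=dict(np.load(n+".npz"));P=cloud(d);im=d["image"].astype(int)
    reg=np.zeros(im.shape[:2],bool)
    if n=="top": reg[170:220,300:425]=1
    else: reg[200:310,325:358]=1
    sat=im.max(2)-im.min(2)
    m=reg&(P[...,2]>95)&(P[...,2]<140)&(sat<40)
    k,lab,st,c=cv2.connectedComponentsWithStats(m.astype(np.uint8))
    for i in range(1,k):
        if st[i,4]>8:
            q=P[lab==i]; print(n,st[i],q.min(0),q.max(0),np.median(q,0))
# flap plane from side/top clouds: brown front points
d=dict(np.load("top.npz"));P=cloud(d)
reg=np.zeros((400,640),bool);reg[140:190,310:432]=1
m=reg&(P[...,2]>160)&(P[...,2]<275)
# ransac-free: fit plane robustly
q=P[m]
for _ in range(15):
    c=q.mean(0);w=np.linalg.svd(q-c)[2][2] if len(q)<3000 else np.linalg.eigh(np.cov(q.T))[1][:,0]
    r=(q-c)@w; q=q[abs(r)<max(2.5,2*np.median(abs(r)))]
w*=np.sign(-w[0]);print("flap plane",c,w,len(q),"yaw deg",np.degrees(np.arctan2(-w[1],-w[0])),"lean",np.arcsin(w[2]))
```

```text
top (318, 188) [627.9 161.5 125.3] [210 210 210]
top (319, 195) [605.6 159.1 132.9] [212 214 216]
top (315, 195) [606.9 170.5 127.9] [177 180 183]
top (403, 205) [573.1 -80.6 125.8] [204 204 202]
top (395, 206) [571.  -57.8 123.9] [199 202 206]
top (410, 207) [ 566.7 -100.2  126.6] [155 156 154]
top (369, 158) [674.5  27.1 257.5] [143 142 141]
top (340, 150) [696.4 102.4 261.8] [159 128  93]
top (330, 180) [671.9 123.9  42.9] [94 74 52]
top (410, 165) [656. -81. 249.] [158 127  93]
top (322, 97) [868.6 145.3 214.1] [154 142 104]
top (430, 110) [ 822.9 -154.4  218.3] [200 195 141]
top (222, 235) [500.5 442.3  97.7] [227 230 234]
top (245, 175) [671.1 372.8 125.6] [231 233 237]
side (335, 215) [641.9 265.3  -1.6] [48 47 42]
side (340, 297) [581.4 -82.1 120.9] [218 218 211]
side (332, 222) [606.3 144.4 123.7] [223 223 218]
side (378, 175) [816.9 411.1  -7. ] [120 109  82]
side (358, 270) [633.9 -38.2 158.4] [141 117  83]
side (372, 222) [675.4  22.  262.3] [222 222 218]
side (285, 160) [514.8 435.7  91.7] [225 227 226]
side (340, 160) [676.  373.  124.6] [230 235 237]
top [310 178  17  20 131] [601.9 138.9 107.5] [661.1 185.  134. ] [615.7 158.2 125.1]
top [392 191  19  20 138] [ 559.5 -101.   106.8] [617.5 -51.  134. ] [573.2 -79.3 124.2]
side [330 209  20  19 125] [600.  137.3 108.2] [657.2 189.1 131. ] [615.7 156.9 123.7]
side [332 286  23  22 188] [ 558.4 -103.3  104.4] [616.  -53.2 133.6] [574.4 -84.8 123.6]
flap plane [670.2  48.  220.5] [-0.9  0.2  0.3] 2242 yaw deg -10.350746767220603 lean 0.3084449897022441
```

Run:
```python
from h import *
np.set_printoptions(precision=1,suppress=True)
def fit(q):
    for _ in range(20):
        c=q.mean(0);w=np.linalg.eigh(np.cov(q.T))[1][:,0]
        r=abs((q-c)@w);q=q[r<max(1.5,2*np.median(r))]
    return c,w*np.sign(-w[0]),len(q)
for n in("top","side"):
    d=dict(np.load(n+".npz"));P=cloud(d)
    # front half-space box around the approximate flap, upper 60mm, inside the width
    a=np.radians(-10);X=np.array([np.cos(a),np.sin(a),0]);Y=np.array([-np.sin(a),np.cos(a),0])
    L=P-np.array([645,45,0]);x=L@X;y=L@Y;z=L[...,2]
    m=(d["z_map"]>0)&(abs(y)<140)&(z>165)&(z<262)&(abs(x-(z-140)*.32)<25)
    c,w,k=fit(P[m]);yaw=np.arctan2(-w[1],-w[0]);lean=np.arcsin(w[2])
    X=np.array([np.cos(yaw),np.sin(yaw),0]);Y=np.array([-np.sin(yaw),np.cos(yaw),0])
    c2=c-7*w  # mid plane; go down to z=140
    h=c2-(c2[2]-140)/np.cos(lean)*np.array([X[0]*np.sin(lean),X[1]*np.sin(lean),np.cos(lean)])
    # mid width from flap extent above cheeks
    g=(d["z_map"]>0)&(abs((P-c)@w)<4)&(z>222)&(z<290)&(abs(y)<175)
    yy=(P[g]-h)@Y; lo,hi=np.percentile(yy,[.5,99.5]);h=h+Y*(lo+hi)/2
    print(n,k,"yaw",np.degrees(yaw),"lean",lean,"hinge",h,"width",hi-lo,"top z",P[g][:,2].max())
    for s,(u0,u1,v0,v1) in {"L":(300,358,170,235),"R":(320,425,180,320)}.items():
        Q=P-h;x=Q@X;y=Q@Y;z=Q[...,2]+140
        sg=1 if s=="L" else -1
        im=d["image"].astype(int);t=(d["z_map"]>0)&(abs(y-sg*122)<35)&(z>104)&(z<135)&(x<-15)&(x>-140)
        xx,yy=x[t],y[t]
        pl=abs(yy-sg*122)>13
        print(s,"plate x",np.percentile(xx[pl],[5,50,95]),"y",np.percentile(yy[pl],[2,98]),"zmax",np.percentile(z[t],98),"n",pl.sum())
```

```text
top 1539 yaw -10.448503599419432 lean 0.30858104960749594 hinge [648.4  31.7 140. ] width 295.86873196116636 top z 289.8134388309034
L plate x [-65.9 -63.9 -58.1] y [ 97.4 144.1] zmax 132.56851713755248 n 34
R plate x [-63.9 -61.8 -57.3] y [-145.1  -95.6] zmax 133.18012205321048 n 35
side 1395 yaw -10.367924459282584 lean 0.31023994629029317 hinge [646.9  30.7 140. ] width 297.0334565065838 top z 287.99086659963524
L plate x [-65.9 -62.9 -60. ] y [ 97.2 149.3] zmax 130.3882643266862 n 33
R plate x [-63.6 -59.1 -56. ] y [-145.6  -96.4] zmax 130.40014761924752 n 46
```

Both views agree within about 2 mm: cabinet yaw −10.4°, hinge near (647.6, 31.2), flap at about 0.04 rad and both supports nearly home. I'll move above the left pull now, target (626, 159).

Call:
servo_tool([
  [1, -38, -16, 0, -4],
  [1, -76, -32, 0, -4],
  [1, -114, -48, 0, -4],
  [1, -152, -64, 0, -4],
  [1, -190, -80, 0, -4],
])

```text
clock: 0.52
ee_pos: [302.1, 406.3, 238.6]
tcp_rot: [-3.141, -0.0, 2.96]
wrist_force: [0.1, 1.6, 0.6]
opening: 88.3
grip_force: 0.0
```

Call:
servo_tool([
  [1, -36, -18, 0, 0],
  [1, -73, -37, 0, 0],
  [1, -110, -56, 0, 0],
  [1, -146, -74, 0, 0],
  [1, -182, -93, 0, 0],
])

```text
clock: 0.93
ee_pos: [464.5, 281.8, 238.5]
tcp_rot: [-3.141, -0.001, 2.959]
wrist_force: [-1.0, 0.7, -0.2]
opening: 87.8
grip_force: 0.0
```

Call:
servo_tool([
  [1, -36, -18, 0, 0],
  [1, -73, -37, 0, 0],
  [1, -110, -56, 0, 0],
  [1, -146, -74, 0, 0],
  [1, -183, -93, 0, 0],
])

```text
clock: 1.35
ee_pos: [627.5, 157.3, 238.4]
tcp_rot: [-3.141, -0.001, 2.96]
wrist_force: [-0.9, 0.4, -0.1]
opening: 88.5
grip_force: 0.0
```

Call:
servo_tool([
  [1, 0, 0, 0, 0],
  [1, 0, 0, 20, 0],
  [1, 0, 0, 50, 0],
  [1, 0, 0, 80, 0],
  [1, 0, 0, 80, 0],
])

```text
clock: 1.77
ee_pos: [623.7, 158.7, 152.7]
tcp_rot: [-3.139, -0.011, 2.959]
wrist_force: [-1.2, -0.3, -0.7]
opening: 88.2
grip_force: 0.0
```

Call:
servo_tool([
  [1, 0, 0, 0, 0],
  [1, 0, 0, 18, 0],
  [1, 0, 0, 36, 0],
  [1, 0, 0, 54, 0],
  [1, 0, 0, 54, 0],
])

```text
clock: 2.18
ee_pos: [625.9, 158.9, 103.8]
tcp_rot: [-3.141, -0.002, 2.96]
wrist_force: [0.2, 0.5, -0.3]
opening: 87.8
grip_force: 0.0
```

Run:
```python
from h import *
s=status.get_state();print(s["ee_pos"],s["tcp_rot"],s["wrist_force"])
d=eyes.read_camera("side");cv2.imwrite("pics/s1.png",cv2.resize(d["image"][140:320,280:480,::-1],None,fx=3,fy=3))
```

```text
[625.89025979 158.93536545 103.83739702] [-3.14098507e+00 -2.29410235e-03  2.95975263e+00] [ 0.16955115  0.51241965 -0.25514537]
```

View pics/s1.png

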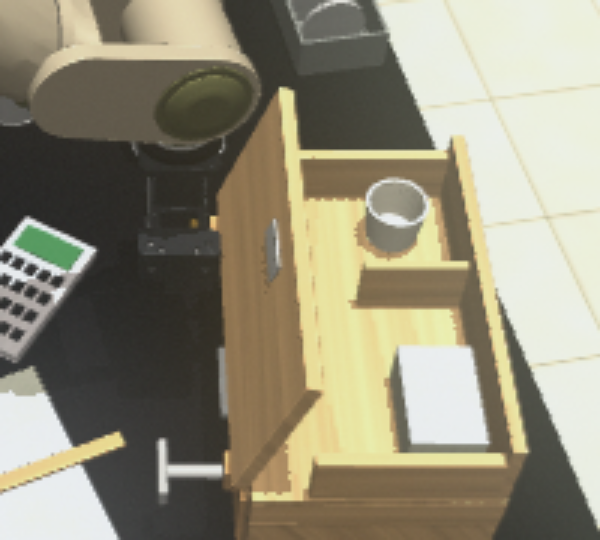

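The crop shows the gripper straddling the left stem, its lower end at crop (180,240), clear of the flap, with no contact force. I'll close it loosely and draw the support out.

Call:
servo_tool([
  [-0.45, 0, 0, 0, 0],
  [-0.45, 0, 0, 0, 0],
  [-0.45, 0, 0, 0, 0],
  [-0.45, 0, 0, 0, 0],
  [-0.45, 0, 0, 0, 0],
])

```text
clock: 2.65
ee_pos: [626.6, 158.9, 105.4]
tcp_rot: [3.141, 0.001, 2.96]
wrist_force: [-0.2, -0.5, -0.1]
opening: 56.9
grip_force: 0.0
```

Call:
servo_tool([
  [-0.45, 10, 0, 0, 0],
  [-0.45, 20, 0, 0, 0],
  [-0.45, 30, 0, 0, 0],
  [-0.45, 40, 0, 0, 0],
  [-0.45, 50, 0, 0, 0],
])

```text
clock: 3.07
ee_pos: [577.7, 170.0, 105.2]
tcp_rot: [3.137, 0.002, 2.96]
wrist_force: [4.8, 12.3, -2.4]
opening: 33.2
grip_force: 30.5
```

Call:
servo_tool([
  [-0.45, 10, 0, 0, 0],
  [-0.45, 20, 0, 0, 0],
  [-0.45, 30, 0, 0, 0],
  [-0.45, 40, 0, 0, 0],
  [-0.45, 48, 0, 0, 0],
])

```text
clock: 3.48
ee_pos: [530.3, 178.7, 105.2]
tcp_rot: [3.137, 0.002, 2.96]
wrist_force: [4.5, 12.4, -3.9]
opening: 33.2
grip_force: 30.6
```

The opening of 33 mm with grip force and a sideways force isn't what I expected, so I'll look.

Run:
```python
from h import *
s=status.get_state();print(s["ee_pos"],s["wrist_force"],s["torque"],s["opening"])
d=eyes.read_camera("side");np.savez("s2",**d);e=eyes.read_camera("top");np.savez("t2",**e)
a=cv2.resize(d["image"][160:310,260:410,::-1],(590,590));cv2.imwrite("pics/s2.png",a)
```

```text
[530.2919962  178.70528664 105.20819886] [ 4.51744075 12.42824723 -3.8637722 ] [ 1.83114805 -0.68660197 -0.06313592] 33.152175749900955
```

View pics/s2.png

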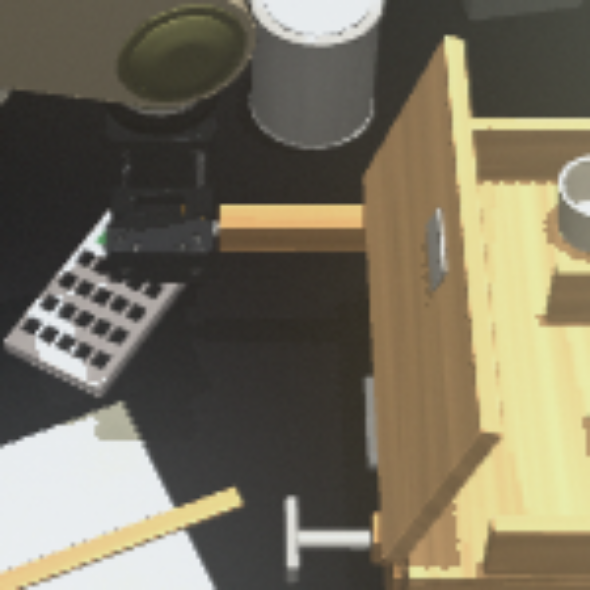

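The support is following, with bare wood visible from crop (220,228) to (365,228). I'll continue slowly to the stop, watching the force.

Call:
servo_tool([
  [-0.45, 3, 0, 0, 0],
  [-0.45, 6, 0, 0, 0],
  [-0.45, 9, 0, 0, 0],
  [-0.45, 12, 0, 0, 0],
  [-0.45, 12, 0, 0, 0],
])

```text
clock: 4.0
ee_pos: [518.4, 180.9, 105.1]
tcp_rot: [3.137, 0.001, 2.96]
wrist_force: [2.5, 13.2, -2.3]
opening: 33.1
grip_force: 30.5
```

```bash
cat > sup.py <<'E'
from h import *
X=np.array([.9836,-.1805,0]);Y=np.array([.1805,.9836,0]);H=np.array([647.6,31.2,0])
def report():
    for n in("side","top"):
        d=eyes.read_camera(n);P=cloud(d)-H;x=P@X;y=P@Y;z=P[...,2];im=d["image"].astype(int)
        ok=d["z_map"]>0
        for s in(1,-1):
            b=ok&(abs(y-s*122)<9)&(abs(z-131)<5)&(x<0)&(x>-260)&(im[...,0]-im[...,2]>40)
            p=ok&(abs(abs(y-s*122)-18)<7)&(z>108)&(z<136)&(x<-40)&(x>-260)&(im.max(2)-im.min(2)<30)&(im.min(2)>110)
            print(n,"LR"[s<0],"wood front x",np.round(np.percentile(x[b],1),1) if b.sum()>5 else None,"plate x",np.round(np.median(x[p]),1) if p.sum()>5 else None)
E
python3 -c "
from sup import *
s=status.get_state();print(s['ee_pos'],s['wrist_force']);report()"
```

```text
[518.43843159 180.90275414 105.1345794 ] [ 2.48148652 13.15022624 -2.28578845]
side L wood front x -118.3 plate x None
side R wood front x -9.4 plate x -59.6
top L wood front x -56.5 plate x None
top R wood front x -10.5 plate x -60.7
```

Call:
servo_tool([
  [-0.45, 2, 0, 0, 0],
  [-0.45, 4, 0, 0, 0],
  [-0.45, 6, 0, 0, 0],
  [-0.45, 8, 0, 0, 0],
  [-0.45, 8, 0, 0, 0],
])

```text
clock: 4.52
ee_pos: [512.2, 182.0, 105.3]
tcp_rot: [3.137, 0.005, 2.959]
wrist_force: [8.3, 12.1, -6.2]
opening: 33.0
grip_force: 33.5
```

Call:
servo_tool([
  [-0.45, 2, 0, 0, 0],
  [-0.45, 4, 0, 0, 0],
  [-0.45, 4, 0, 0, 0],
  [-0.45, 4, 0, 0, 0],
])

```text
clock: 4.85
ee_pos: [512.2, 182.1, 105.4]
tcp_rot: [3.136, 0.013, 2.959]
wrist_force: [24.7, 9.6, -15.6]
opening: 33.3
grip_force: 41.2
```

```bash
python3 -c "
from sup import *
s=status.get_state();print(s['ee_pos'],s['wrist_force']);report()"
```

```text
[512.15416356 182.09636628 105.43911614] [ 24.66697486   9.59712904 -15.64228813]
side L wood front x -123.6 plate x None
side R wood front x -9.4 plate x -59.5
top L wood front x -67.8 plate x None
top R wood front x -10.3 plate x -61.2
```

The stop is reached: 25 N and no motion. I'll relieve the force, open and lift.

Call:
servo_tool([
  [-0.45, -5, 0, 0, 0],
  [1, -5, 0, 0, 0],
  [1, -5, 0, 0, 0],
  [1, -5, 0, 0, 0],
  [1, -5, 0, 0, 0],
])

```text
clock: 5.37
ee_pos: [511.4, 179.7, 104.9]
tcp_rot: [-3.141, 0.0, 2.959]
wrist_force: [-0.4, 0.1, 0.5]
opening: 57.8
grip_force: 0.0
```

Call:
servo_tool([
  [1, 0, 0, 0, 0],
  [1, 0, 0, 0, 0],
  [1, 0, 0, 0, 0],
  [1, 0, 0, -10, 0],
  [1, 0, 0, -20, 0],
])

```text
clock: 5.78
ee_pos: [511.1, 180.0, 125.3]
tcp_rot: [-3.141, -0.001, 2.96]
wrist_force: [0.2, -0.7, 0.3]
opening: 87.7
grip_force: 0.0
```

Call:
servo_tool([
  [1, 0, 0, -35, 0],
  [1, 0, 0, -75, 0],
  [1, 0, -35, -75, 0],
  [1, 0, -70, -75, 0],
  [1, 0, -105, -75, 0],
])

```text
clock: 6.2
ee_pos: [492.1, 75.9, 201.5]
tcp_rot: [3.141, 0.003, 2.961]
wrist_force: [0.6, -1.2, 0.1]
opening: 88.1
grip_force: 0.0
```

Call:
servo_tool([
  [1, -24, -28, 0, 0],
  [1, -48, -56, 0, 0],
  [1, -72, -84, 0, 0],
  [1, -96, -112, 0, 0],
  [1, -119, -139, 0, 0],
])

```text
clock: 6.62
ee_pos: [584.9, -83.4, 201.1]
tcp_rot: [-3.141, 0.001, 2.959]
wrist_force: [0.1, 0.2, 0.6]
opening: 88.0
grip_force: 0.0
```

Call:
servo_tool([
  [1, 0, 0, 0, 0],
  [1, 0, 0, 0, 0],
  [1, 0, 0, 20, 0],
  [1, 0, 0, 40, 0],
  [1, 0, 0, 40, 0],
])

```text
clock: 7.03
ee_pos: [582.3, -79.8, 157.4]
tcp_rot: [3.14, -0.006, 2.961]
wrist_force: [-0.3, -0.3, -0.2]
opening: 88.4
grip_force: 0.0
```

```bash
python3 -c "
from sup import *
s=status.get_state();print(s['ee_pos'],s['wrist_force']);report()
d=eyes.read_camera('side');cv2.imwrite('pics/s3.png',cv2.resize(d['image'][160:340,260:420,::-1],(533,600)))"
```

```text
[582.32745936 -79.7803368  157.37945297] [-0.29599952 -0.31595306 -0.21990126]
side L wood front x -123.8 plate x None
side R wood front x None plate x None
top L wood front x -123.6 plate x -174.5
top R wood front x None plate x None
```

View pics/s3.png

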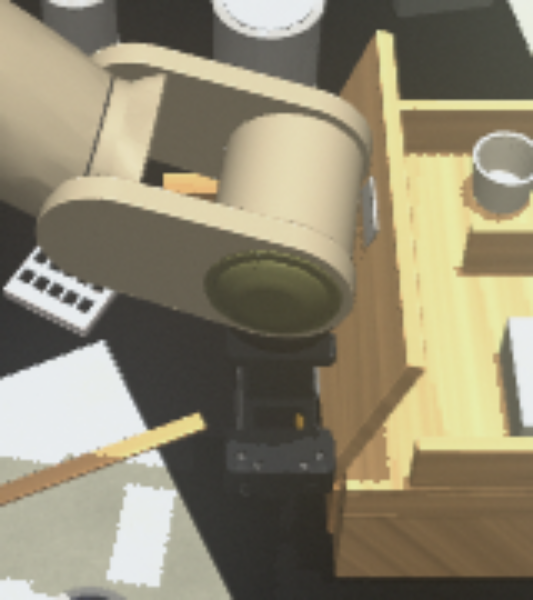

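The left support is fully out: both views put its wood front at −123.6. The gripper sits above the right stem, its finger block at crop (280,450). I'll descend, close with enough time, and check.

Call:
servo_tool([
  [1, 0, 0, 18, 0],
  [1, 0, 0, 36, 0],
  [1, 0, 0, 56, 0],
  [1, 0, 0, 56, 0],
  [1, 0, 0, 56, 0],
])

```text
clock: 7.6
ee_pos: [584.4, -81.3, 104.8]
tcp_rot: [-3.142, 0.0, 2.96]
wrist_force: [-0.2, -0.5, 0.8]
opening: 88.0
grip_force: 0.0
```

Call:
servo_tool([
  [-0.5, 0, 0, 0, 0],
  [-0.5, 0, 0, 0, 0],
  [-0.5, 0, 0, 0, 0],
  [-0.5, 0, 0, 0, 0],
  [-0.5, 0, 0, 0, 0],
])

```text
clock: 8.02
ee_pos: [584.4, -81.5, 104.2]
tcp_rot: [-3.141, 0.001, 2.96]
wrist_force: [0.2, 0.0, -0.2]
opening: 56.7
grip_force: 0.0
```

Call:
servo_tool([
  [-0.5, 0, 0, 0, 0],
  [-0.5, 0, 0, 0, 0],
  [-0.5, 0, 0, 0, 0],
  [-0.5, 0, 0, 0, 0],
  [-0.5, 0, 0, 0, 0],
])

```text
clock: 8.43
ee_pos: [584.2, -81.5, 103.7]
tcp_rot: [3.142, -0.0, 2.96]
wrist_force: [-0.7, 0.6, 0.1]
opening: 23.8
grip_force: 0.0
```

Closed loosely around the stem with no contact. Now I'll pull the right support.

Call:
servo_tool([
  [-0.5, 10, 0, 0, 0],
  [-0.5, 20, 0, 0, 0],
  [-0.5, 30, 0, 0, 0],
  [-0.5, 40, 0, 0, 0],
  [-0.5, 50, 0, 0, 0],
])

```text
clock: 8.85
ee_pos: [535.1, -72.7, 103.8]
tcp_rot: [-3.141, 0.001, 2.96]
wrist_force: [1.5, -1.9, -2.3]
opening: 21.7
grip_force: 1.2
```

Call:
servo_tool([
  [-0.5, 10, 0, 0, 0],
  [-0.5, 20, 0, 0, 0],
  [-0.5, 30, 0, 0, 0],
  [-0.5, 40, 0, 0, 0],
  [-0.5, 50, 0, 0, 0],
])

```text
clock: 9.27
ee_pos: [486.0, -63.6, 103.9]
tcp_rot: [-3.141, 0.002, 2.96]
wrist_force: [2.6, -1.2, -2.2]
opening: 22.1
grip_force: 1.2
```

Call:
servo_tool([
  [-0.5, 3, 0, 0, 0],
  [-0.5, 6, 0, 0, 0],
  [-0.5, 9, 0, 0, 0],
  [-0.5, 12, 0, 0, 0],
  [-0.5, 12, 0, 0, 0],
])

```text
clock: 9.68
ee_pos: [473.8, -61.2, 103.8]
tcp_rot: [-3.141, -0.0, 2.96]
wrist_force: [-0.0, 0.2, 0.3]
opening: 22.0
grip_force: 0.0
```

Call:
servo_tool([
  [-0.5, 2, 0, 0, 0],
  [-0.5, 4, 0, 0, 0],
  [-0.5, 6, 0, 0, 0],
  [-0.5, 8, 0, 0, 0],
  [-0.5, 8, 0, 0, 0],
])

```text
clock: 10.1
ee_pos: [469.2, -60.4, 104.1]
tcp_rot: [3.141, 0.008, 2.959]
wrist_force: [15.5, 0.7, -9.8]
opening: 22.2
grip_force: 7.9
```

```bash
python3 -c "
from sup import *
s=status.get_state();print(s['ee_pos'],s['wrist_force']);report()"
```

```text
[469.23204366 -60.406174   104.06574784] [15.49954336  0.74318189 -9.83894065]
side L wood front x -115.6 plate x None
side R wood front x -124.2 plate x None
top L wood front x -124.1 plate x -174.6
top R wood front x -55.1 plate x None
```

Both supports are at their stops: the left front is −124.1 (top) and the right −124.2 (side). I'll release, lift and go behind the flap edge with shut fingers.

Call:
servo_tool([
  [-0.5, -4, 0, 0, 0],
  [1, -5, 0, 0, 0],
  [1, -5, 0, 0, 0],
  [1, -5, 0, 0, 0],
  [1, -5, 0, 0, 0],
])

```text
clock: 10.62
ee_pos: [470.7, -60.6, 103.7]
tcp_rot: [3.142, -0.001, 2.96]
wrist_force: [-0.6, -0.5, 0.2]
opening: 46.3
grip_force: 0.0
```

Call:
servo_tool([
  [1, 0, 0, 0, 0],
  [1, 0, 0, -20, 0],
  [1, 0, 0, -60, 0],
  [1, 0, 0, -100, 0],
  [1, 0, 0, -140, 0],
])

```text
clock: 11.03
ee_pos: [470.4, -60.4, 245.5]
tcp_rot: [3.141, -0.001, 2.96]
wrist_force: [0.9, -0.7, -0.4]
opening: 79.8
grip_force: 0.0
```

Call:
servo_tool([
  [-1, 0, 0, -30, 0],
  [-1, 0, 0, -66, 0],
  [-1, 0, 30, -66, 0],
  [-1, 0, 60, -66, 0],
  [-1, 0, 60, -66, 0],
])

```text
clock: 11.45
ee_pos: [482.0, 1.6, 310.3]
tcp_rot: [3.14, 0.001, 2.963]
wrist_force: [0.3, 0.1, -0.1]
opening: 50.9
grip_force: 0.0
```

```bash
python3 -c "
from sup import *
s=status.get_state();print(s['ee_pos'],s['wrist_force'],s['opening']);report()
t=H+74*X-s['ee_pos'];print(t@-X,t@Y)"
```

```text
[481.97129349   1.60692762 310.27944929] [ 0.34950651  0.11177348 -0.10206912] 50.90570103429994
side L wood front x -123.0 plate x None
side R wood front x -124.2 plate x -174.1
top L wood front x -123.4 plate x -174.4
top R wood front x None plate x -175.4
-231.5744877012727 59.00372751735336
```

Call:
servo_tool([
  [-1, -28, 12, 0, 0],
  [-1, -56, 24, 0, 0],
  [-1, -84, 36, 0, 0],
  [-1, -112, 48, 0, 0],
  [-1, -140, 59, 0, 0],
])

```text
clock: 11.97
ee_pos: [631.5, 30.2, 309.3]
tcp_rot: [-3.141, -0.001, 2.958]
wrist_force: [-0.4, 0.0, -0.3]
opening: 9.8
grip_force: 0.0
```

Call:
servo_tool([
  [-1, -30, 0, 0, 0],
  [-1, -60, 0, 0, 0],
  [-1, -91, 0, 0, 0],
  [-1, -91, 0, 0, 0],
  [-1, -91, 0, 0, 0],
])

```text
clock: 12.38
ee_pos: [720.7, 12.8, 307.1]
tcp_rot: [-3.141, -0.003, 2.958]
wrist_force: [0.4, -0.1, -0.8]
opening: 0.1
grip_force: 0.0
```

Call:
servo_tool([
  [-1, 0, 0, 0, 0],
  [-1, 0, 0, 14, 0],
  [-1, 0, 0, 28, 0],
  [-1, 0, 0, 42, 0],
  [-1, 0, 0, 55, 0],
])

```text
clock: 12.8
ee_pos: [718.4, 14.5, 255.6]
tcp_rot: [-3.142, 0.001, 2.96]
wrist_force: [-0.3, 0.1, -0.0]
opening: 0.8
grip_force: 0.0
```

```bash
python3 -c "
from sup import *
s=status.get_state();p=s['ee_pos']-H;print(p@X,p@Y,s['ee_pos'],s['wrist_force'],s['opening'],s['qpos'])
d=eyes.read_camera('side');cv2.imwrite('pics/s4.png',cv2.resize(d['image'][120:340,260:480,::-1],(600,600)))"
```

```text
72.6890149201815 -3.634263279206031 [718.43744464  14.50579297 255.59621627] [-0.32640117  0.06343416 -0.03182131] 0.8429915659845817 [-1.44025786e-01  6.97208179e-01  6.87150619e-01 -1.14900461e-04
  1.75626269e+00 -1.53289512e+00]
```

View pics/s4.png

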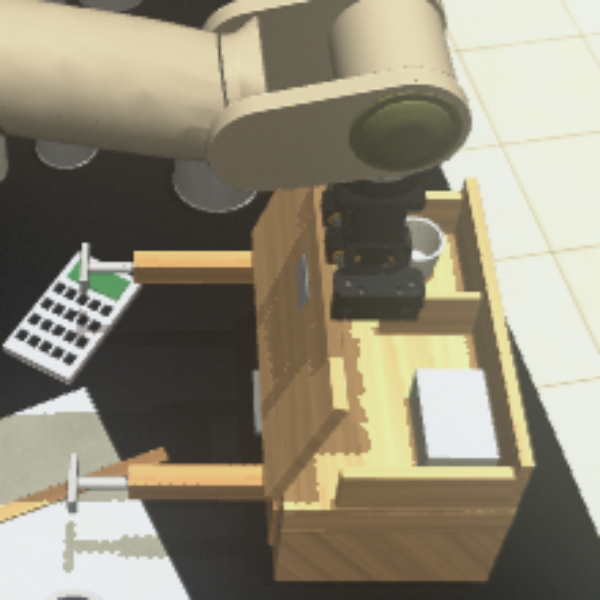

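The picture shows both supports out and the shut fingers behind the flap edge at crop (375,290), clear of the flap. I'll draw the flap forward slowly, at about 0.5 rad/s.

Call:
servo_tool([
  [-1, 6, 3, 0, 0],
  [-1, 12, 3, 0, 0],
  [-1, 18, 3, 0, 0],
  [-1, 24, 3, 0, 0],
  [-1, 30, 3, 0, 0],
])

```text
clock: 13.27
ee_pos: [690.4, 23.0, 256.4]
tcp_rot: [3.141, 0.003, 2.96]
wrist_force: [2.8, -0.6, 1.5]
opening: 0.6
grip_force: 1.4
```

Call:
servo_tool([
  [-1, 6, 0, 0, 0],
  [-1, 12, 0, 0, 0],
  [-1, 18, 0, 0, 0],
  [-1, 24, 0, 0, 0],
  [-1, 28, 0, 0, 0],
])

```text
clock: 13.68
ee_pos: [662.6, 28.1, 254.7]
tcp_rot: [-3.141, -0.0, 2.96]
wrist_force: [2.6, -1.1, 2.7]
opening: 0.2
grip_force: 1.1
```

```bash
cat > flap.py <<'E'
from sup import *
def flap():
    s=status.get_state();p=s['ee_pos']-H;print("tcp cab",np.round([p@X,p@Y,p[2]],1),"F",np.round(s['wrist_force'],1))
    for n in("top","side"):
        d=eyes.read_camera(n);P=cloud(d)-H;x=P@X;y=P@Y;z=P[...,2]-140;im=d["image"].astype(int);r=np.hypot(x,z)
        for lo,hi in((65,140),(-140,-65)):
            m=(d["z_map"]>0)&(y>lo)&(y<hi)&(r<158)&(r>85)&(z>-5)&(x<75)&(im[...,0]-im[...,2]>25)
            if m.sum()>20: print(n,(lo,hi),"theta past upright",np.round(np.percentile(np.arctan2(-x[m],z[m]),[10,50,90]),3),m.sum())
E
python3 -c "
from flap import *
flap()"
```

```text
tcp cab [ 15.3  -0.3 254.7] F [ 2.6 -1.1  2.7]
top (65, 140) theta past upright [0.004 0.067 0.099] 352
top (-140, -65) theta past upright [-0.009  0.063  0.091] 149
side (-140, -65) theta past upright [-0.001  0.048  0.108] 247
```

The flap is upright, as predicted. I'll continue past upright, following the arc.

Call:
servo_tool([
  [-1, 6, 0, 0, 0],
  [-1, 12, 0, 1, 0],
  [-1, 18, 0, 1, 0],
  [-1, 24, 0, 2, 0],
  [-1, 30, 0, 3, 0],
])

```text
clock: 14.2
ee_pos: [633.1, 33.5, 251.5]
tcp_rot: [-3.142, -0.0, 2.96]
wrist_force: [2.6, -0.4, -1.6]
opening: 0.4
grip_force: 1.0
```

Call:
servo_tool([
  [-1, 6, 0, 1, 0],
  [-1, 11, 0, 3, 0],
  [-1, 16, 0, 4, 0],
  [-1, 22, 0, 6, 0],
  [-1, 27, 0, 8, 0],
])

```text
clock: 14.62
ee_pos: [606.6, 38.5, 243.5]
tcp_rot: [3.142, -0.0, 2.96]
wrist_force: [0.9, -1.1, -1.2]
opening: 0.8
grip_force: 0.6
```

Call:
servo_tool([
  [-1, 5, 0, 2, 0],
  [-1, 10, 0, 5, 0],
  [-1, 15, 0, 8, 0],
  [-1, 20, 0, 11, 0],
  [-1, 25, 0, 14, 0],
])

```text
clock: 15.03
ee_pos: [582.1, 42.9, 229.4]
tcp_rot: [-3.142, -0.0, 2.96]
wrist_force: [0.8, 0.1, -0.0]
opening: 0.5
grip_force: 0.3
```

```bash
python3 -c "
from flap import *
flap()"
```

```text
tcp cab [-66.5  -0.3 229.4] F [ 0.8  0.1 -0. ]
top (65, 140) theta past upright [0.686 0.715 0.794] 439
top (-140, -65) theta past upright [0.681 0.71  0.764] 186
side (65, 140) theta past upright [0.779 0.816 0.844] 45
side (-140, -65) theta past upright [0.722 0.745 0.797] 697
```

Call:
servo_tool([
  [-1, 4, 0, 4, 0],
  [-1, 8, 0, 8, 0],
  [-1, 12, 0, 12, 0],
  [-1, 16, 0, 16, 0],
  [-1, 20, 0, 20, 0],
])

```text
clock: 15.55
ee_pos: [562.6, 46.5, 209.3]
tcp_rot: [-3.142, -0.0, 2.96]
wrist_force: [0.5, 0.6, -0.4]
opening: 0.5
grip_force: 0.1
```

Call:
servo_tool([
  [-1, 0, 0, 0, 0],
  [-1, 0, 0, 0, 0],
  [-1, 0, 0, 0, 0],
  [-1, 0, 0, 0, 0],
  [-1, 0, 0, 0, 0],
])

```text
clock: 15.97
ee_pos: [563.2, 46.4, 209.9]
tcp_rot: [-3.142, 0.0, 2.96]
wrist_force: [-0.5, 0.5, -0.7]
opening: 0.6
grip_force: 0.0
```

```bash
python3 -c "
from flap import *
flap()"
```

```text
tcp cab [-85.7  -0.3 209.9] F [-0.5  0.5 -0.7]
top (65, 140) theta past upright [1.151 1.181 1.212] 560
top (-140, -65) theta past upright [1.143 1.177 1.208] 191
side (65, 140) theta past upright [1.215 1.232 1.266] 172
side (-140, -65) theta past upright [1.194 1.222 1.244] 777
```

The flap is now sinking by itself, slowly, and has left the finger. I'll retreat upward while it settles.

Call:
servo_tool([
  [-1, 0, 0, -10, 0],
  [-1, 0, 0, -20, 0],
  [-1, 0, 0, -30, 0],
  [-1, 0, 0, -40, 0],
  [-1, 0, 0, -40, 0],
])

```text
clock: 16.48
ee_pos: [563.8, 46.4, 252.4]
tcp_rot: [3.141, 0.004, 2.96]
wrist_force: [1.0, 0.2, 1.3]
opening: 0.3
grip_force: 0.0
```

Call:
servo_tool([
  [-1, 0, 0, -20, 0],
  [-1, 0, 0, -40, 0],
  [-1, 0, 0, -40, 0],
  [-1, 0, 0, -40, 0],
  [-1, 0, 0, -40, 0],
])

```text
clock: 16.9
ee_pos: [562.7, 46.5, 288.7]
tcp_rot: [-3.142, -0.002, 2.96]
wrist_force: [0.1, -0.4, 0.0]
opening: 0.5
grip_force: 0.0
```

Call:
servo_tool([
  [-1, 0, 0, 0, 0],
  [-1, 0, 0, 0, 0],
  [-1, 0, 0, 0, 0],
  [-1, 0, 0, 0, 0],
  [-1, 0, 0, 0, 0],
])

```text
clock: 17.32
ee_pos: [563.0, 46.4, 289.5]
tcp_rot: [-3.142, -0.0, 2.96]
wrist_force: [0.8, -0.7, 0.1]
opening: 0.6
grip_force: 0.0
```

Call:
servo_tool([
  [-1, 0, 0, 0, 0],
  [-1, 0, 0, 0, 0],
  [-1, 0, 0, 0, 0],
  [-1, 0, 0, 0, 0],
  [-1, 0, 0, 0, 0],
])

```text
clock: 17.73
ee_pos: [563.0, 46.4, 289.8]
tcp_rot: [3.142, 0.0, 2.96]
wrist_force: [0.2, -0.4, -0.1]
opening: 0.2
grip_force: 0.0
```

```bash
cat > level.py <<'E'
from flap import *
def level():
    for n in("top","side"):
        d=eyes.read_camera(n);P=cloud(d)-H;x=P@X;y=P@Y;z=P[...,2];im=d["image"].astype(int)
        for lo,hi in((65,145),(-145,-65)):
            m=(d["z_map"]>0)&(y>lo)&(y<hi)&(x<-15)&(x>-142)&(z>135)&(z<200)&(im[...,0]-im[...,2]>25)
            if m.sum()>30:
                a,b=np.polyfit(x[m],z[m],1);print(n,lo,"slope",round(a,3),"z at hinge",round(b,1),m.sum())
        if n=="side":cv2.imwrite('pics/s5.png',cv2.resize(d['image'][120:360,200:480,::-1],(700,600)))
E
python3 -c "
from level import *
flap();level()"
```

```text
tcp cab [-85.9  -0.3 289.8] F [ 0.2 -0.4 -0.1]
top (65, 140) theta past upright [1.471 1.507 1.533] 622
top (-140, -65) theta past upright [1.445 1.482 1.503] 34
side (65, 140) theta past upright [1.5   1.522 1.544] 221
side (-140, -65) theta past upright [1.486 1.515 1.537] 740
top 65 slope 0.003 z at hinge 148.3 1050
top -145 slope 0.012 z at hinge 149.0 186
side 65 slope 0.001 z at hinge 146.9 437
side -145 slope 0.003 z at hinge 147.1 1539
```

View pics/s5.png

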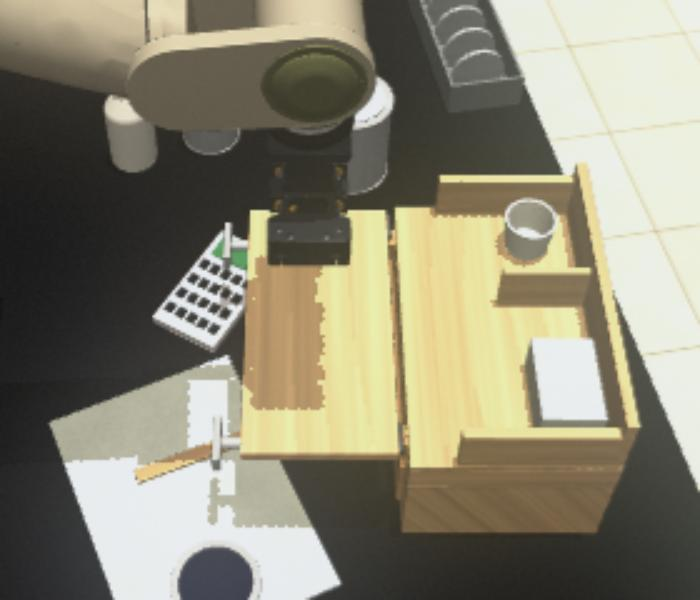

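The flap lies level: slope about 0.003 and top face at 147 mm, as it should be. Both plates show beyond the flap edge at crop (227,245) and (217,440), and the arm is clear. I'll let it settle for a moment, recheck, then hand in.

Call:
servo_tool([
  [-1, 0, 0, 0, 0],
  [-1, 0, 0, 0, 0],
  [-1, 0, 0, 0, 0],
  [-1, 0, 0, 0, 0],
  [-1, 0, 0, 0, 0],
])

```text
clock: 18.35
ee_pos: [563.0, 46.4, 289.7]
tcp_rot: [3.142, -0.0, 2.96]
wrist_force: [0.6, 0.9, 0.6]
opening: 0.3
grip_force: 0.0
```

Call:
servo_tool([
  [-1, 0, 0, 0, 0],
  [-1, 0, 0, 0, 0],
  [-1, 0, 0, 0, 0],
  [-1, 0, 0, 0, 0],
  [-1, 0, 0, 0, 0],
])

```text
clock: 18.77
ee_pos: [563.0, 46.5, 289.8]
tcp_rot: [-3.142, -0.0, 2.96]
wrist_force: [0.5, 1.0, 0.1]
opening: 0.5
grip_force: 0.0
```

```bash
python3 -c "
from level import *
level();report();print(job.hand_in())"
```

```text
top 65 slope 0.006 z at hinge 148.6 1046
top -145 slope -0.008 z at hinge 147.4 185
side 65 slope 0.003 z at hinge 146.9 438
side -145 slope 0.005 z at hinge 147.1 1525
side L wood front x None plate x -174.4
side R wood front x None plate x -175.3
top L wood front x None plate x -174.3
top R wood front x None plate x -175.7
the job is handed in; nothing more can be done
None
```

The job is handed in at about 19 s: both supports are out to their stops, and the flap lies level and at rest over them. I had no reading of its weight on each support, and the hand-in returned no verdict.

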